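Flush an opened bottle at the pantry's wine preserving station

ROBOT

A 6-joint arm with a two-finger parallel gripper is mounted at the origin on the work surface. World frame = base frame: x ahead of the robot, y to its left, z up, the work surface at z = 0. Lengths are in m, angles in rad, forces in N, time in s.
With the tool pointing down it reaches from about 0.275 to 0.825 m from the base axis. Payload 4.9 kg.
Tool frame: the origin (TCP) lies midway between the tips of the shut fingers; the grasp point (between the pads) lies 19 mm behind it (grip_point_offset is the distance from the TCP to the grasp point, in m); z points along the fingers, x is the direction in which the jaws open and shut, and the axes are right-handed (so a half turn about z gives the same grasp; the last joint's range is limited). The gripper opens to 85 mm and grips with 20 to 120 N. Pads are 22 mm wide; open, the fingers measure 114 mm over their backs; the gripper's body (76 mm by 85 mm) begins 54 mm behind the grasp point. The pads swing forward as they close: fully open they stand 13 mm farther back than shut.
Start: joints at [1.046, 0.326, -0.193, 1.052, 0, 1.437], TCP at [0.21, 0.509, 0.231] pointing down, gripper open.
Joint ranges: [-2.65, 2.65], [-0.97, 1.79], [-1.3, 1.35], [-1.93, 2.1], [-1.47, 1.37], [-3.14, 3.14]. Speed limits (rad/s): [2.57, 2.57, 3.14, 3.14, 3.14, 3.14].

INTERFACE

Orientations are given as a rotation vector (axis times angle).
In Python, from cell import * gives the robot as it stands. Calls block until the motion is done:
- movep(position, orientation): joint-space move of the TCP to a pose.
- move_l(position, velocity=0.15, rot=None, until_force=None): straight line of the TCP; rot=None keeps the orientation; velocity is the mean speed in m/s. With until_force (N) it stops when the force on the tool has changed by that much, and returns True; else False.
- set_joints(angles): joint-space move.
- let_go() and grab(newtons=None): open the fingers fully, or close them until they stop; newtons is the grip in N (None keeps the last).
- sleep(seconds).
- ik(position, orientation): joint angles nearest the present ones, or None.
- get_state(): the state.
- grab_frame(name): name is "side" or "top"; returns a dict with "img" (480x640x3 uint8, red, green, blue), "fx", "fy", "cx", "cy" (pixels), "cam_to_world" (4x4, takes a point from camera to world coordinates). Camera axes: x right, y down, z forward; pixel columns grow to the right and rows downward; lengths in m; the calibration is good to about 2 mm. A picture is of the moment at which its call begins. There is no depth.
A pose or a line that the arm cannot do raises MotionError and nothing moves.
- sign_off(): hands the job in, once; it reports no verdict.
Trained networks look in the newest picture that a camera, given by its name, has taken for a name from the list of things; names that differ only in an ending like _2 or _b are one class to them, and where a whole thing is asked for, a point or a joint stands for the part that bears it (a point fixed in the world has none). Each returns a list of dicts, best first, with "score" (0 to 1); they miss things now and then, are a little off and sometimes report something else, mostly with a low value. They report only what shows in the picture. A call takes as long as a camera call.
- spot_in(camera, name): "centre" ([column, row] in pixels, amid what is visible of it).
- silhouettes(camera, name): "mask" (480x640 bool, what is visible of it) and "centre" ([column, row] in pixels, amid what is visible of it).
- tip_of(camera, name): "centre" ([column, row] in pixels: a listed point, or the origin of a listed thing).
The state is a dict: "clock": time; "q": joint angles; "joint_velocities": joint speeds; "tau": joint torques, N m; "position": TCP position; "eef_rot": TCP orientation; "contact_force": force on the tool from outside, world axes, zero at the start; "wrist_torque": the same for the moment, N m; "finger_gap": opening from 0.0 (shut) to 1.0 (fully open).
Only numpy, scipy, OpenCV 4.12 (cv2) and the standard library are available. Lean on these libraries where they do the work, as an engineer would, in place of code of your own. Each camera call takes 0.05 s, during which the arm holds its last target. There are 200 camera calls.

TASK

Flush the open wine bottle with inert gas at the two-place preserving station: turn the pressure knob clockwise until its pointer line stands at the long mark on the dial, then slide the lock bolt fully home into the knob's notched skirt. Then press down the palm lever on the side where the bottle stands to half-way, where the lever lies level, and finish while still holding it there with the fingers. Let no gas out before the knob is locked, never push a lever down to its bottom stop, leave the other lever alone, and do not shift the bottle or the things standing around.

Things in the scene. Friction and masses are not known exactly. Their poses are not given: they have to be found in the camera images.
- station: Preserving station, fixed: plinth 340 (x) x 520 (y) mm, 18 high. Origin: underside centre; x points from the operator's side to the back, y left, z up. Front half, under 120 mm high: regulator with knob and lock bolt at y = 0, a palm lever either side (y = +-115). Back half: gauge (top 90 mm), lying gas cylinder (83 mm), at x = 60, y = +-200 the two bottle places with tubes arching over to 394 mm.
- knob (a joint): Angle (rad) of the pressure knob on its upright axis, 0 to 4.71, clockwise from above. Its white pointer line points 135 deg minus this angle, counterclockwise from the station's +x. Nine dial marks 30 deg apart; the only long, thick one is at 30 deg: angle 1.833. Starts at 0.35 to 1.03; light friction (0.04 N m), stays where it is left.
- knob_top (a point): Centre of the knob's top, on its axis, 106 mm above the counter, at station x = -80, y = 0 mm. The round black cap to grip: 36 mm across, 28 mm high (78 to 106 mm above the counter). Under it a notched steel skirt, 57 mm across, top at 78 mm, then the flat dial plate, 88 mm across, at 70 mm. Axes turn with the knob; its line lies along its own direction 135 deg.
- bolt (a joint): Travel (m) of the lock bolt: 0 drawn back, 0.020 fully home at its stop; starts at 0 to 0.004. It lies behind the knob and slides to the operator (station -x); friction 1.5 N, stays put. Its nose enters the skirt only where a notch faces it (every 30 deg, one at the long mark, +-0.12 rad; it then centres the knob), else a tooth stops it at about 0.014. Home, it holds the knob from turning.
- bolt_tab (a point): Centre of the top of the lock bolt's upright steel tab, 109 mm above the counter. Tab: 16 mm (station x) by 12 mm (station y), 30 mm high above the bolt's bar (bar top at 79 mm); pinch it along station y from above, or push it from behind.
- left_valve (a joint): Angle (rad) of the left palm lever: 0 at rest (pad end 0.225 rad above level), growing as pressed; 0.225 = half-way, level, at the thick middle mark of the plate beside it; 0.45 = bottom stop. Spring return: at the pad about 4 N to start, 9 N half-way, 13 N at the stop. The lever points from its hinge to the operator (station -x).
- right_valve (a joint): Angle (rad) of the right palm lever (at station y = -115 mm); everything as for the left one.
- left_lever: The left palm lever, a steel bar with a black pad at its front end. Origin on the lever's hinge, 85 mm above the counter at station x = -20, y = +115 mm.
- right_lever: The right palm lever, the same at station y = -115 mm.
- left_pad (a point): Centre of the top face of the left lever's pad (40 mm along the lever, 30 mm wide, facing up), where it is pressed, 105 mm from the hinge. At rest 115 mm above the counter; level (half-way) 92 mm; at the bottom stop 68 mm.
- right_pad (a point): The same point of the right lever's pad.
- bottle: The open wine bottle, dark green, 75 mm across and 300 mm high, 0.9 kg, standing loose on the coaster of the left or of the right place, its mouth just under the drop tube. Origin: centre of its underside.
- left_place (a point): Centre of the coaster's top of the left bottle place (station x = 60, y = +200 mm, 21 mm above the counter). The left lever feeds this place.
- right_place (a point): The same of the right bottle place (station y = -200 mm). The right lever feeds it.
- stopper: Steel bottle stopper, 38 mm across, 66 mm high, standing on the coaster of the other place. Bystander. Origin: centre of its underside.
- wineglass: Wine glass, 78 mm across, 200 mm high, on the counter to the right of the station. Bystander. Origin: centre of its foot.
- bowl: White bowl, 130 mm across, 60 mm high, on the counter to the left of the station. Bystander. Origin: centre of its underside.

How it is judged:
By the outcome, as a careful person would: the job done as asked, in the order asked, and still so for the second after the job is handed in, while the arm keeps its last pose, push and grip.
It also fails if it takes over 54 s, if anything falls off the work surface, if the arm or the gripper's body presses on something with over 40 N, if the wrist force passes 120 N, or if a joint passes its speed limit or range.

## Working session

There is one attempt and no reset: what is moved stays moved. The work goes in short steps, each a Python script; the robot and the scene stay as the last script left them, time stands still between calls to the robot, and variables do not carry over. Pictures are saved under pics/ and viewed, about 8 in all and at most 12, crops included, and the job is handed in when it is done.

```bash
ls; mkdir -p pics
cat > h.py <<'E'
from cell import *
import numpy as np, cv2
from scipy.spatial.transform import Rotation as R
def shot(c,name=None):
    f=grab_frame(c)
    if name: cv2.imwrite('pics/'+name+'.png',cv2.cvtColor(f['img'],cv2.COLOR_RGB2BGR))
    return f
def at_z(f,px,z):
    T=np.array(f['cam_to_world']); d=T[:3,:3]@[(px[0]-f['cx'])/f['fx'],(px[1]-f['cy'])/f['fy'],1]
    o=T[:3,3]; return o+d*(z-o[2])/d[2]
def proj(f,p):
    T=np.array(f['cam_to_world']); c=T[:3,:3].T@(np.array(p)-T[:3,3])
    return np.array([f['fx']*c[0]/c[2]+f['cx'],f['fy']*c[1]/c[2]+f['cy']])
E
python3 - <<'E'
from h import *
for c in('top','side'):
    f=shot(c,c+'0'); print(c,np.round(f['cam_to_world'],3).tolist(),f['fx'],f['cx'],f['cy'])
    for n,z in dict(knob_top=.106,bolt_tab=.109,left_pad=.115,right_pad=.115,left_lever=.085,right_lever=.085,left_place=.021,right_place=.021,bottle=.021,stopper=.021,wineglass=0,bowl=0,station=0).items():
        for r in tip_of(c,n)[:2]: print(n,round(r['score'],2),np.round(r['centre'],1),np.round(at_z(f,r['centre'],z),3))
s=get_state();print(s['position'],s['eef_rot'],s['clock'])
E
```

```text
pics
top [[-0.024, -0.998, 0.052, 0.533], [-1.0, 0.025, 0.017, 0.011], [-0.018, -0.051, -0.999, 1.183], [0.0, 0.0, 0.0, 1.0]] 520.6595994419403 323.4401374450116 246.18416596695965
knob_top 0.93 [309.2 269.6] [0.542 0.06  0.106]
bolt_tab 0.63 [311.8 235.3] [0.612 0.052 0.109]
left_pad 0.79 [252.4 288.9] [0.505 0.177 0.115]
right_pad 0.8 [363.1 297.5] [ 0.482 -0.05   0.115]
left_lever 0.64 [255.1 240.8] [0.605 0.174 0.085]
right_lever 0.73 [364.2 245.5] [ 0.59  -0.057  0.085]
left_place 0.81 [230.  203.6] [0.695 0.238 0.021]
right_place 0.78 [406.7 213.8] [ 0.662 -0.157  0.021]
right_place 0.7 [467.8 295.5] [ 0.477 -0.286  0.021]
bottle 0.75 [227.7 204.1] [0.694 0.244 0.021]
bottle 0.5 [314.4 237.3] [0.614 0.05  0.021]
stopper 0.69 [403.8 214.9] [ 0.659 -0.151  0.021]
wineglass 0.91 [467.  293.6] [ 0.48 -0.29  0.  ]
bowl 0.95 [155.1 248.9] [0.598 0.416 0.   ]
station 0.76 [312.7 237.7] [0.615 0.055 0.   ]
side [[0.901, -0.314, 0.299, 0.343], [-0.433, -0.671, 0.602, -0.529], [0.012, -0.672, -0.74, 0.779], [0.0, 0.0, 0.0, 1.0]] 474.54363911357325 319.37557844482114 243.9200431168806
knob_top 0.92 [273.7 243.3] [0.537 0.057 0.106]
bolt_tab 0.71 [308.4 234.1] [0.606 0.048 0.109]
bolt_tab 0.47 [287.1 205.4] [0.6   0.14  0.109]
left_pad 0.71 [237.3 207.1] [0.505 0.172 0.115]
right_pad 0.89 [269.6 290.2] [ 0.487 -0.05   0.115]
left_lever 0.87 [283.8 204.1] [0.605 0.171 0.085]
right_lever 0.8 [324.5 287.3] [ 0.586 -0.065  0.085]
left_place 0.97 [303.8 192.3] [0.688 0.253 0.021]
right_place 0.76 [378.8 329.5] [ 0.657 -0.153  0.021]
bottle 0.81 [306.6 196.4] [0.688 0.237 0.021]
bottle 0.73 [378.7 331.7] [ 0.654 -0.157  0.021]
stopper 0.27 [246.1 170.6] [0.591 0.388 0.021]
bowl 0.63 [249.  171.6] [0.603 0.407 0.   ]
station 0.95 [308.6 269.9] [0.606 0.047 0.   ]
station 0.51 [285.7 206.7] [0.638 0.246 0.   ]
[0.20950946 0.5085502  0.23126868] [ 2.61046795e+00  1.74784907e+00 -2.14929760e-05] 1.4
```

Run:
```python
import cv2
a=cv2.imread('pics/top0.png')[150:340,130:500];b=cv2.imread('pics/side0.png')[100:400,150:450]
cv2.imwrite('pics/a.png',cv2.resize(a,None,fx=2.1,fy=2.1,interpolation=2));cv2.imwrite('pics/b.png',cv2.resize(b,None,fx=2,fy=2,interpolation=2))
```

```text
(no output)
```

View pics/a.png

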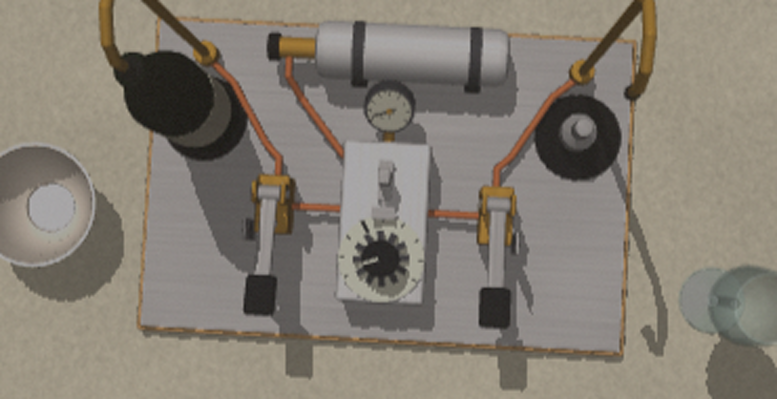

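View pics/b.png

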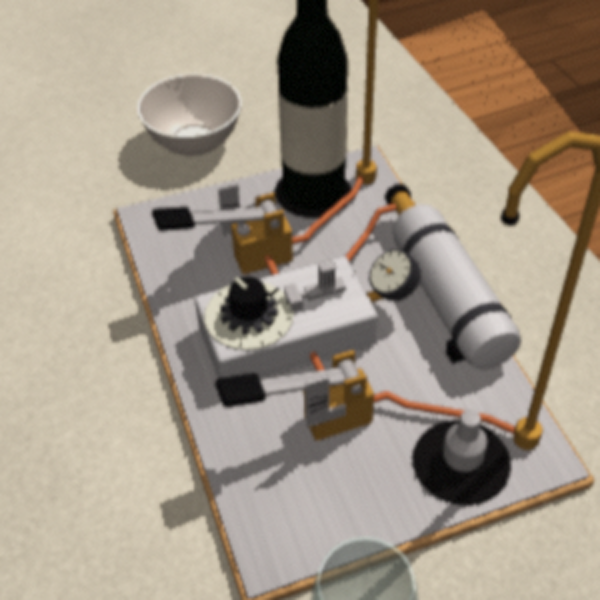

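The bottle is on the left: crop A shows it at about (175,100), crop B at about (312,100). The stopper is on the right. In crop A the pointer runs from (380,258) towards (357,264), so the knob is at roughly 0.45. The long mark is at (365,228). Next I fit the station pose.

```bash
cat >> h.py <<'E'
import json,os
if os.path.exists('st.json'):
    X0,Y0,YAW=json.load(open('st.json'))
def st(x,y,z): 
    c,s=np.cos(YAW),np.sin(YAW); return np.array([X0+c*x-s*y,Y0+s*x+c*y,z])
def down(a): # jaw direction at station angle a (rad), tool pointing down
    a=a+YAW; x=np.array([np.cos(a),np.sin(a),0]); z=np.array([0,0,-1.]); 
    return R.from_matrix(np.c_[x,np.cross(z,x),z]).as_rotvec()
def knob_view(f,name):
    # rectified top view of the dial at cap height, station axes: right=+x, up=+y
    S=240;m=.05;c=[st(-80e-3+i*m,j*m,.106) for i,j in((-1,1),(1,1),(1,-1),(-1,-1))]
    H=cv2.getPerspectiveTransform(np.float32([proj(f,p) for p in c]),np.float32([[0,0],[S,0],[S,S],[0,S]]))
    w=cv2.warpPerspective(f['img'],H,(S,S),flags=cv2.INTER_CUBIC)
    cv2.imwrite('pics/'+name+'.png',cv2.resize(w[:,:,::-1],None,fx=2,fy=2,interpolation=cv2.INTER_CUBIC)); return w
E
python3 - <<'E'
from h import *
from scipy.optimize import least_squares
pts=dict(knob_top=(-.08,0,.106),left_pad=(-.124,.115,.115),right_pad=(-.124,-.115,.115),left_lever=(-.02,.115,.085),right_lever=(-.02,-.115,.085),left_place=(.06,.2,.021),right_place=(.06,-.2,.021))
obs=[];F={}
for c in('top','side'):
  F[c]=f=shot(c)
  for n,p in pts.items():
    r=tip_of(c,n)
    if r: obs.append((c,n,p,at_z(f,r[0]['centre'],p[2])[:2]))
def res(v):
    c,s=np.cos(v[2]),np.sin(v[2]); return np.ravel([[v[0]+c*p[0]-s*p[1]-o[0],v[1]+s*p[0]+c*p[1]-o[1]] for _,_,p,o in obs])
r=least_squares(res,[.61,.05,-.07],loss='soft_l1',f_scale=.004)
print(r.x); print([(c[0],n,(e*1000).round(1).tolist()) for (c,n,_,_),e in zip(obs,res(r.x).reshape(-1,2))])
json.dump(r.x.tolist(),open('st.json','w'))
import h; h.X0,h.Y0,h.YAW=r.x
print('knob',st(-.08,0,.106))
for c in F:
    t=tip_of(c,'bolt_tab')[0]; p=at_z(F[c],t['centre'],.109); d=p[:2]-r.x[:2]; print('tab st',R.from_euler('z',-r.x[2]).apply([*d,0]))
knob_view(F['top'],'k0')
for a in (140,130,120,-40,-50,-60): 
    for b in (a,a-80):
        q=ik(st(-.08,0,.083),down(np.radians(b))); print(a,b,None if q is None else np.round(q,2))
E
```

```text
[ 0.61407973  0.05167064 -0.08595964]
[('t', 'knob_top', [2.2, -0.6]), ('t', 'left_pad', [-1.7, -4.6]), ('t', 'right_pad', [2.5, 1.5]), ('t', 'left_lever', [-2.3, 0.2]), ('t', 'right_lever', [2.1, -4.7]), ('t', 'left_place', [5.9, 1.8]), ('t', 'right_place', [-6.6, 4.0]), ('s', 'knob_top', [0.6, -0.9]), ('s', 'left_pad', [-0.8, 1.9]), ('s', 'right_pad', [-2.9, -4.1]), ('s', 'left_lever', [-1.7, -1.4]), ('s', 'right_lever', [0.5, 14.8]), ('s', 'left_place', [1.5, 0.9]), ('s', 'right_place', [-0.1, -0.9])]
knob [0.53437511 0.05853895 0.106     ]
tab st [-0.00130117  0.00273387  0.        ]
tab st [ 0.00169508 -0.00450287  0.        ]
140 140 [-0.03  0.45 -0.42  0.7   0.   -0.81]
140 60 [-0.03  0.45 -0.42  0.7   0.    0.58]
130 130 [-0.03  0.45 -0.42  0.7   0.   -0.64]
130 50 [-0.03  0.45 -0.42  0.7   0.    0.76]
120 120 [-0.03  0.45 -0.42  0.7   0.   -0.47]
120 40 [-0.03  0.45 -0.42  0.7   0.    0.93]
-40 -40 [-0.03  0.45 -0.42  0.7   0.    2.33]
-40 -120 [-0.03  0.45 -0.42  0.7  -0.   -2.56]
-50 -50 [-0.03  0.45 -0.42  0.7   0.    2.5 ]
-50 -130 [-0.03  0.45 -0.42  0.7   0.   -2.39]
-60 -60 [-0.03  0.45 -0.42  0.7   0.    2.68]
-60 -140 [-0.03  0.45 -0.42  0.7  -0.   -2.21]
```

View pics/k0.png

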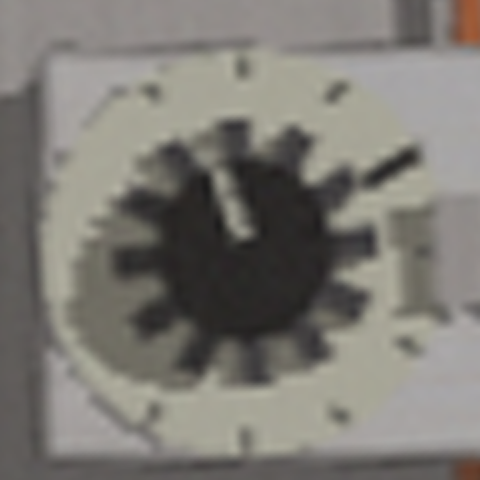

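Rectified view of the dial: cap centre at about (245,247), pointer to (215,172), so about 112° or 0.40 rad. The long mark is at (392,168), about 30°, which confirms the yaw. I need to turn the knob about 82.5° clockwise.

Run:
```python
from h import *
k=st(-.079,-.0013,0)
a0,a1=np.radians(132),np.radians(132-82.5)
movep(k+[0,0,.18],down(a0)); print(get_state()['clock'])
move_l(k+[0,0,.084],.1,until_force=15); s=get_state(); print(s['position'],s['contact_force'],s['clock'])
grab(20); s=get_state(); print('gap',s['finger_gap'],s['contact_force'])
movep(k+[0,0,.084],down(a1)); sleep(.3); s=get_state(); print('gap',s['finger_gap'],s['contact_force'],s['wrist_torque'],s['q'][5])
let_go()
move_l(k+[0,0,.18],.15)
movep(st(-.26,-.08,.25),down(np.radians(90)))
f=shot('top'); knob_view(f,'k1'); print(get_state()['clock'])
for c in('top','side'):
    f=shot(c)
    for t in tip_of(c,'bolt_tab')[:2]:
        p=at_z(f,t['centre'],.109); print('tab st',t['score'],R.from_euler('z',-YAW).apply([p[0]-X0,p[1]-Y0,0]))
```

```text
4.3167
[0.53580323 0.05720106 0.08456747] [-0.481985    0.4447391   0.45480358] 5.425
gap 0.4148209648453561 [ 0.40052851 -3.05303928  4.45798032]
gap 0.40910372178360344 [ 0.02646702 -3.17932976  4.99247271] [-6.34695832e-01 -4.68577184e-04 -4.16412098e-02] 0.7628167112521569
9.7917
tab st 0.63 [-0.0020405   0.00123522  0.        ]
tab st 0.3 [-0.04932169  0.32451323  0.        ]
tab st 0.51 [-0.00380565 -0.01384312  0.        ]
```

View pics/k1.png

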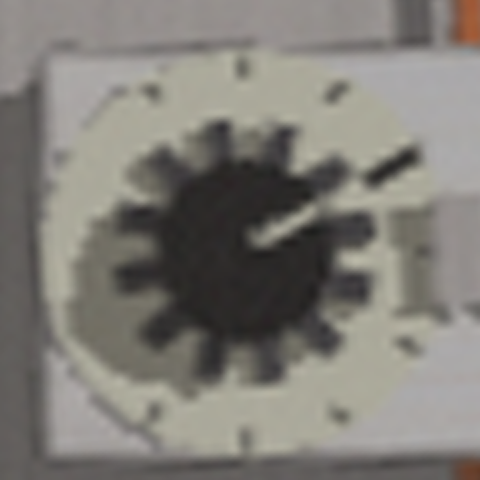

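Pointer now runs (250,243)→(318,207), about 28–29° against the 30° mark. That is well inside the ±7° capture range. Next I push the bolt home from behind with the fingers shut.

Run:
```python
from h import *
sx=lambda p:R.from_euler('z',-YAW).apply([p[0]-X0,p[1]-Y0,0])[:2].round(4)
d=down(np.radians(90))
movep(st(-.08,0,.2),d); grab(30)
movep(st(.03,0,.17),d)
print(move_l(st(.03,0,.094),.1,until_force=8))
print('touch',move_l(st(-.035,0,.094),.03,until_force=2.5),sx(get_state()['position']),get_state()['contact_force'])
print('end',move_l(st(-.035,0,.094),.03,until_force=12)); s=get_state(); print(sx(s['position']),s['contact_force'],s['clock'])
p=np.array(s['position'])+st(.008,0,0)-st(0,0,0); move_l(p,.05)
move_l([p[0],p[1],.19],.15); movep(st(-.26,-.08,.25),d)
f=shot('top'); knob_view(f,'k2'); print(get_state()['clock'])
t=tip_of('top','bolt_tab')
for t in t[:2]: print('tab',t['score'],sx(at_z(f,t['centre'],.109)))
f=shot('side','side2')
for t in tip_of('side','bolt_tab')[:2]: print('tab',t['score'],sx(at_z(f,t['centre'],.109)))
u=proj(f,st(-.04,0,.09)).astype(int); a=cv2.imread('pics/side2.png')[u[1]-60:u[1]+60,u[0]-80:u[0]+80]
k=cv2.imread('pics/k2.png'); a=cv2.resize(a,(640,480),interpolation=2)[:, 150:470]
cv2.imwrite('pics/k2b.png',np.hstack([k,a]))
```

```text
False
touch True [ 0.0057 -0.0001] [ 1.93022176 -0.70074904  1.69821997]
end True
[ 0.0058 -0.0002] [1.51087156 1.09715046 1.55731933] 14.4917
16.7667
tab 0.58 [-0.0192  0.0008]
tab 0.45 [0.046  0.1786]
tab 0.68 [-0.0187  0.0001]
```

View pics/k2b.png

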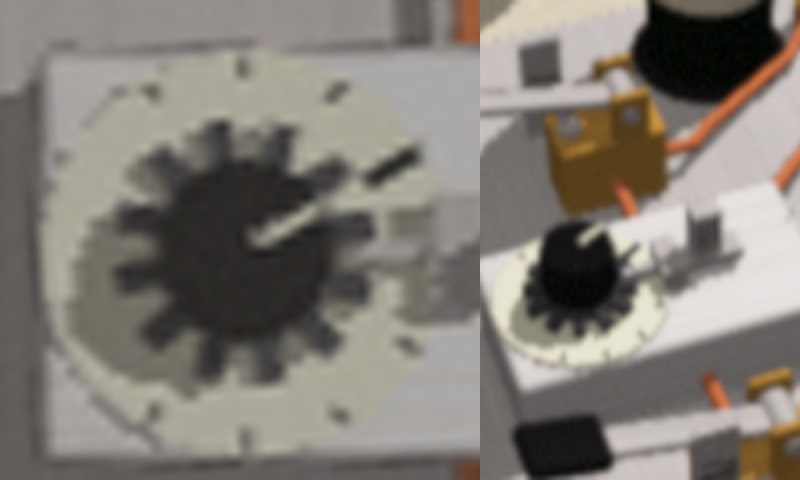

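Tab moved from about −0.002 to −0.019 (17–18 mm, past the 14 mm tooth stop), and the nose lies in the notch at about (390,250). I'll confirm with a firmer push, then press the left lever.

Run:
```python
from h import *
sx=lambda p:R.from_euler('z',-YAW).apply([p[0]-X0,p[1]-Y0,0])[:2].round(4)
d=down(np.radians(90))
movep(st(-.02,0,.19),d); movep(st(.018,0,.17),d); move_l(st(.018,0,.094),.12,until_force=8)
print(move_l(st(-.035,0,.094),.03,until_force=22)); s=get_state(); print(sx(s['position']),s['contact_force'],s['clock'])
p=np.array(s['position'])+st(.008,0,0)-st(0,0,0); move_l(p,.08); move_l([p[0],p[1],.19],.2)
f=shot('side')
for t in tip_of('side','bolt_tab')[:1]: print('tab',t['score'],sx(at_z(f,t['centre'],.109)))
movep(st(-.125,.115,.16),d)
b=get_state()['contact_force']
print(move_l(st(-.125,.115,.105),.03,until_force=2)); s=get_state(); print(s['position'],s['contact_force']-b,s['clock'])
```

```text
True
[0.0058 0.    ] [ 3.72822586 -0.38460044  0.7950421 ] 19.8333
tab 0.47 [ 0.0288 -0.2497]
True
[0.49904683 0.1769965  0.11700436] [0.30447109 0.85504271 2.64982887] 22.875
```

The hard stop is at the same place, and pad contact at z=0.117 matches the expected height. Before letting gas out, I'll do a small twist test, since the torque sensor read friction cleanly earlier (0.042 N m).

Run:
```python
from h import *
d=down(np.radians(90))
s=get_state(); p=np.array(s['position']); move_l([p[0],p[1],.15],.2)
k=st(-.079,-.0013,0); a=np.radians(49.5)
movep(k+[0,0,.18],down(a)); let_go()
move_l(k+[0,0,.084],.12,until_force=15); 
grab(20); print(get_state()['wrist_torque'].round(3))
for e in (.03,.06,0,-.04,0):
    movep(k+[0,0,.084],down(a+e)); s=get_state(); print(e,s['wrist_torque'].round(3))
let_go(); move_l(k+[0,0,.18],.2); print(get_state()['clock'])
```

```text
[-0.04   0.222  0.015]
0.03 [-0.051  0.226  0.033]
0.06 [-0.074  0.289  0.031]
0 [-0.026  0.295 -0.002]
-0.04 [-0.104  0.271  0.051]
0 [-0.019  0.263  0.117]
28.4417
```

Run:
```python
from h import *
movep(st(-.26,0,.25),down(np.radians(90)))
f=shot('top'); w=knob_view(f,'k3'); print(get_state()['clock'])
sx=lambda p:R.from_euler('z',-YAW).apply([p[0]-X0,p[1]-Y0,0])[:2].round(4)
for t in tip_of('top','bolt_tab')[:1]: print('tab',t['score'],sx(at_z(f,t['centre'],.109)))
f2=shot('side','side3')
for t in tip_of('side','bolt_tab')[:1]: print('tab',t['score'],sx(at_z(f2,t['centre'],.109)))
u=proj(f2,st(-.04,0,.09)).astype(int); a=f2['img'][u[1]-36:u[1]+36,u[0]-48:u[0]+48,::-1]
k=cv2.imread('pics/k3.png')
cv2.imwrite('pics/k3b.png',np.hstack([cv2.resize(k[:,200:],(370,480*370//280)),cv2.resize(a,None,fx=8,fy=8,interpolation=2)[:, 100:530][:,:].copy() if 0 else cv2.resize(cv2.resize(a,None,fx=8.8,fy=8.8,interpolation=2),(430*2,634))[:, 200:630]]))
```

```text
29.2917
tab 0.64 [-0.0155  0.0103]
tab 0.47 [-0.02   -0.0057]
```

View pics/k3b.png

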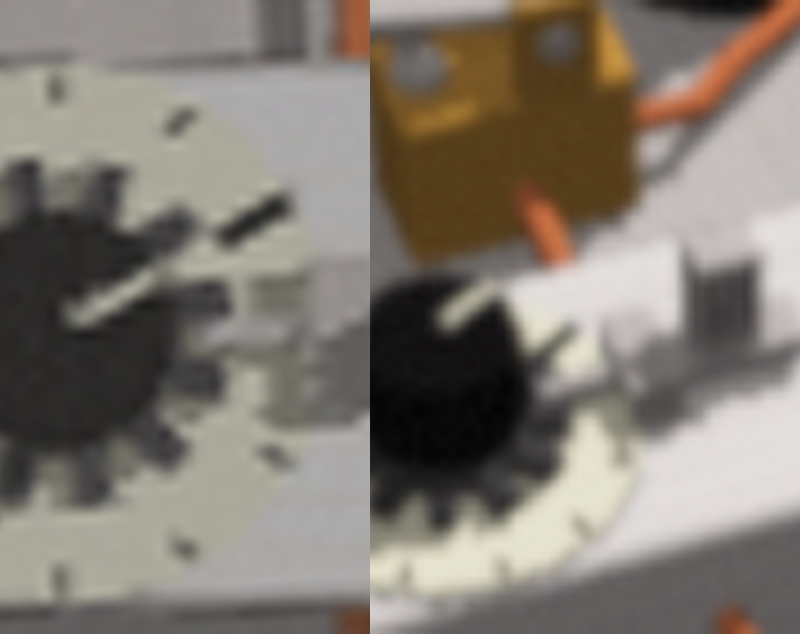

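The nose sits between two teeth, well inside their tips (left panel, about (215,335)). The pointer is unchanged at the long mark, so the bolt is home. Now I press the left lever.

Run:
```python
from h import *
d=down(np.radians(90)); grab(30)
movep(st(-.125,.115,.15),d)
b=get_state()['contact_force'].copy()
print(move_l(st(-.125,.115,.108),.05,until_force=2)); s=get_state(); print(s['position'],(s['contact_force']-b).round(1))
move_l(st(-.125,.115,.092),.03); sleep(.3); s=get_state(); print(s['position'],(s['contact_force']-b).round(1))
e=.092-s['position'][2]
if abs(e)>.0004: move_l(st(-.125,.115,.092+e),.01); sleep(.2); s=get_state(); print(s['position'],(s['contact_force']-b).round(1))
print(s['clock'])
f=shot('side','side4')
u=proj(f,st(-.06,.115,.09)).astype(int); a=f['img'][u[1]-60:u[1]+60,u[0]-80:u[0]+80,::-1]
cv2.imwrite('pics/l4.png',cv2.resize(a,None,fx=5,fy=5,interpolation=2))
for c in('top','side'):
    f=shot(c)
    for n,z in(('bottle',.021),('stopper',.021),('wineglass',0),('bowl',0)):
        for t in tip_of(c,n)[:1]: print(c,n,round(t['score'],2),at_z(f,t['centre'],z).round(3))
```

```text
True
[0.49877104 0.17679446 0.11605089] [-0.6  1.   2.8]
[0.49670929 0.17703474 0.09197869] [-6.   0.9  8.2]
32.9667
top bottle 0.74 [0.691 0.243 0.021]
top stopper 0.5 [ 0.661 -0.156  0.021]
top bowl 0.9 [0.602 0.415 0.   ]
side bottle 0.94 [0.694 0.252 0.021]
side stopper 0.75 [ 0.661 -0.151  0.021]
side wineglass 0.98 [ 0.481 -0.296  0.   ]
side bowl 0.8 [0.598 0.412 0.   ]
```

View pics/l4.png

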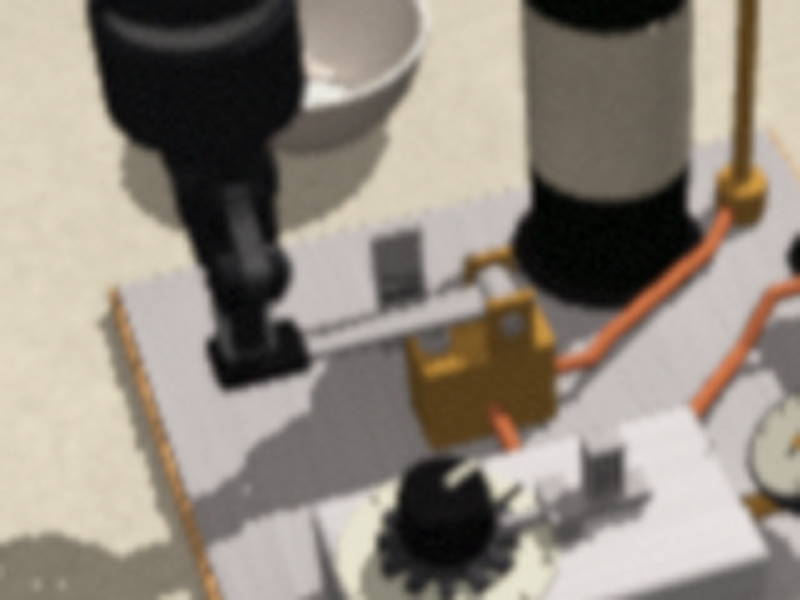

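The finger rests on the left pad at z = 0.092, the level height. The force is about 8 N, close to the 9 N given for half-way. The pad lies flat, and the bolt and knob are unchanged.

```bash
python3 -c "
from h import *
s=get_state(); print(s['position'],s['contact_force'],s['clock']); sign_off()"
```

```text
[0.49668566 0.17702458 0.09195012] [-7.25855354e+00  1.26277790e-03  8.75647467e+00] 33.5167
the job is handed in; nothing more can be done
```

The job is handed in at 33.5 s, with the fingers still holding the left lever half-way; the bottle stands on the left.

- **Knob:** I turned it about 82° clockwise. The pointer read about 28–29° against the 30° long mark.
- **Lock bolt:** I pushed it to a hard stop; a second push of 22 N stopped at the same place. The tab moved about 17–18 mm by most readings (15 to 20 mm overall), past the 14 mm where a tooth would stop it. The pictures show its nose between two teeth.
- **Left lever:** The fingertips hold the pad at z = 0.092 m, the level height, with about 8.8 N upward against the 9 N given for half-way. There is also about 7 N sideways.
- **Other things:** The bottle, stopper and bowl, and the wine glass (seen by the side camera only), were within detector noise of where they started. I left the right lever alone.

**Checks that were unclear:**
- A gentle twist test of the locked knob did not settle the matter: the torques stayed small, up to about 0.12 N m. That the bolt is locked rests on its travel, the hard stop and the pictures.
- Some tab detections disagreed by several millimetres, and one was plainly false.
- Before that test I touched the left pad once with about 2.7 N, below the roughly 4 N at which the lever starts to move.

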